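Flip down the length stop and set the slat for sawing

TASK

Set up the sawing jig for a cut, only pushing with the fingers and never picking anything up: first push the orange flip stop over so that it drops down fully in front of the fence, leaving the blue stop tipped back as it is. Then push the wooden slat flat along the jig until its end touches the orange stop and its long edge lies flush against the fence. Do not disturb the other things on the bench.

Things in the scene. Friction and masses are not known exactly. Their poses are not given: they have to be found in the camera images.
- jig: Fixed jig: plywood board 18 mm thick, own y -255 to 345 mm, own x -160 to 40 mm; on it an aluminium fence along y, own x 0 to 22 mm, top 48 mm above the bench. Origin on the bench (z = 0), in the plane of the fence's working face; own x points through the fence, roughly away from the robot; the slat lies on the -x side. Dark saw slot at y = 20 mm.
- orange_stop: Orange stop's carrier, fixed on the fence, 26 mm wide (y), up to 70 mm above the bench. Origin on the bench, in the fence-face plane, at the middle of the stop's width; axes as the jig's. The arm's hinge axis is parallel to y at own x = +6 mm, z = 64 mm. When down, the foot under the arm hangs at own x -29 to -15, y -8 to 8, z 24 to 60 mm and blocks the slat. Either stop may be nearer to the slat.
- orange_arm (a joint): Angle of the orange arm (rad): 0 fully down (level, pointing to -x), 1.57 straight up, 2.2 tipped back beyond the fence, on its rest. Starts above 2.05. Pushed from behind, from beyond the fence towards the slat's side, it tips over: it balances near 1.8, below that it drops by its own weight. Light, slightly damped hinge: 1 N at 40 mm from the axis moves it.
- orange_tip (a point): Middle of the free end of the orange arm, 58 mm from the hinge axis. The arm is a bar 16 mm wide (along y) and 8 mm thick; a foot 14 x 16 mm, 36 mm long, projects from its underside 28 mm from the hinge (towards the robot while the arm is up).
- blue_stop: Blue stop's carrier, same size, build and frame as the orange one. To be left as it is.
- blue_arm (a joint): Angle of the blue stop arm, as for the orange one; it starts tipped back at 2.05 or more and must stay so.
- slat: Loose brown wooden slat, 200 mm long (own y), 44 wide (own x), 20 high, about 130 g, flat on the board in front of the fence, on the +y side of both stops, 15 to 40 mm off the fence and up to 5 degrees askew. Origin: centre of its underside. A push of 1 to 3 N slides it.
- slat_nose (a point): Middle of the slat's end face on its own -y side, the end that must touch the orange stop's foot; half way up the slat, 10 mm above the board.
- slat_tail (a point): Middle of the slat's other end face (own +y side); 10 mm above the board.
- glue: Bystander: yellow glue bottle with red cap, 56 mm across, 150 mm tall, standing on the bench to the -y side of the jig; origin under its centre.
- screw_jar: Bystander: glass jar with steel lid, 66 mm across, 75 mm tall, standing on the bench beyond the fence; origin under its centre.
- offcut: Bystander: dark wooden offcut, 44 x 70 x 20 mm, lying on the front part of the board on the -y side; origin at the centre of its underside.
- screwdriver: Bystander: screwdriver lying on the bench beyond the fence, about 200 mm long and 30 mm thick.
Not all that is in view belongs to the job. Of the things that look like the slat, the largest one is meant.

How it is judged (in metres and radians):
On the way, in this order (a step that is already met when the one before it is completed fails the run):
1. the orange stop is fully down, before the slat has reached it (value of joint orange_arm below 0.06 rad and y of slat_nose in the frame of orange_stop above 0.02 m), for 0.2 s.
2. the slat's end touches the orange stop and its edge lies along the fence (y of slat_nose in the frame of orange_stop between 0.003 and 0.012 m and x of each of slat_nose, slat_tail in the frame of jig above -0.0265 m and height (world z) of slat below 0.021 m), for 0.2 s.
At the end, for the whole second after the job is handed in: The orange stop is down (joint below 0.06 rad), the blue one still tipped back (above 1.9 rad); the slat lies flat and at rest on the board, its nose within 4 mm of the orange stop's foot, and both its ends within 4.5 mm of the fence (all of step 2 and value of joint orange_arm below 0.06 rad and value of joint blue_arm above 1.9 rad and linear speed of slat below 0.01 m/s); the robot touches nothing.
It fails at once if the slat is lifted or tipped (more than 12 mm off the board or 0.2 rad) (height (world z) of slat above 0.03 m or angle between slat's own z axis and vertical above 0.2 rad).
It fails at once if the blue stop is tipped off its rest (below 1.9 rad) (value of joint blue_arm below 1.9 rad).
It fails at once if a bystander (glue bottle, screw jar, offcut, screwdriver) is moved by more than 30 mm (distance of any of glue, screw_jar, offcut, screwdriver from where it was at the start of the episode above 0.03 m).
It fails at once if the glue bottle or the screw jar is tipped (angle between any of glue, screw_jar's own z axis and vertical above 0.3 rad).
It also fails if it takes over 54 s, if anything falls off the work surface, if the arm or the gripper's body presses on something with over 40 N, if the wrist force passes 120 N, or if a joint passes its speed limit or range.

ROBOT

A 6-joint arm with a two-finger parallel gripper is mounted at the origin on the work surface. World frame = base frame: x ahead of the robot, y to its left, z up, the work surface at z = 0. Lengths are in m, angles in degrees, forces in N, time in s.
With the tool pointing down it reaches from about 0.25 to 0.775 m from the base axis. Payload 8.9 kg.
Tool frame: the origin (TCP) lies between the finger pads; the fingertips stand 8 mm ahead of it and the grasp point (between the pads) lies 11 mm behind it; z points along the fingers, y is the line along which they close (so a half turn about z gives the same grasp; the last joint's range is limited). The gripper opens to 85 mm and grips with 20 to 120 N. Pads are 22 mm wide; open, the fingers measure 114 mm over their backs; the gripper's body (76 mm by 85 mm) begins 54 mm behind the grasp point. The pads swing forward as they close: fully open they stand 13 mm farther back than shut.
Start: joints at [69.139, 16.656, -8.789, 64.555, 0, 82.019], TCP at [0.117, 0.512, 0.239] pointing down, gripper open.
Joint ranges: [-144.48, 144.48], [-52.06, 99.96], [-74.48, 78.29], [-112.23, 115.85], [-86.99, 84.42], [-180, 180]. Speed limits (degrees/s): [127.2, 127.2, 159.86, 180, 180, 180].

INTERFACE

Orientations are given as a 3x3 rotation matrix whose columns are the frame's x, y, z axes.
In Python, from workcell import manip gives the robot as it stands. The module is installed in compiled form; this text tells all that it offers.
- The arm moves only by the tool carry_out, never from a script. Its argument "targets" is one flat list of numbers, 7 for each row, row after row: the opening, from 0 (shut) to 1 (fully open), then the shift along the tool's x, y, z in m, then the turn, a rotation vector about the tool's x, y, z in degrees. A call has 1 to 8 rows; each row shifts and turns the commanded pose from where the row before left it, along the tool's axes as they then stand; what a row does not reach is not made up. A row lasts 1/8 s, in which the tool goes at most 62.5 mm and 10.7 degrees, less where a joint would pass 70% of its speed; a pose out of reach is approached as far as the arm can. A call is refused whole if a number of a shift passes 0.0625 or a number of a turn 10.7, either way. A call with a gripper value outside its range is refused whole. The fingers move at their own pace and stop on an object; "force" is the grip in N (left out, the last holds). Time passes only in rows, so rows that do not move let the fingers close. It gives the time, the measured TCP pose, the force, the opening and the grip force at its end, in the units of the state.
- manip.read_state(): the state, without advancing time (a new reading comes with each control period).
- manip.camera(name): name is "side" or "top" or "wrist"; returns the picture (420x560x3 uint8, red, green, blue); there is no depth.
- manip.camera_model(name): a dict with "fx", "fy", "cx", "cy" (pixels), "extrinsics" (4x4, takes a point from camera to world coordinates). Camera axes: x right, y up, looking along -z (the intrinsics and any distortion apply to the point x, -y, -z); pixel columns grow to the right and rows downward; lengths in m; the calibration is good to about 2 mm. A picture is of the moment at which its call begins: read the wrist's pose just before it. camera_model takes no time and is no camera call; for the wrist camera it gives the pose at the moment of the call.
- manip.finish_job(): hands the job in; it is judged then, once.
Trained networks look in the newest picture that a camera, given by its name, has taken for a name from the list of things; names that differ only in an ending like _2 or _b are one class to them, and where a whole thing is asked for, a point or a joint stands for the part that bears it (a point fixed in the world has none). Each returns a list of dicts, best first, with "score" (0 to 1); they miss things now and then, are a little off and sometimes report something else, mostly with a low value. They report only what shows in the picture. A call takes as long as a camera call. They do not tell look-alikes from the thing itself.
- manip.search_frame(label, camera): "point" ([row, column] in pixels, amid what is visible of it).
The state is a dict: "t": time; "joint_positions": joint angles; "qd": joint speeds; "tau": joint torques, N m; "tcp_pos": TCP position; "orientation": TCP orientation; "wrist_force": force on the tool from outside, world axes, zero at the start; "moment": the same for the moment, N m; "opening": opening from 0.0 (shut) to 1.0 (fully open); "grip_force": force on a finger pad.
Only numpy, scipy, OpenCV 4.12 (cv2) and the standard library are available. Lean on these libraries where they do the work, as an engineer would, in place of code of your own. Each camera call takes 0.05 s, during which the arm holds its last target. There are 200 camera calls.

## Working session

There is one attempt and no reset: what is moved stays moved. The work goes in short steps, Python scripts to look and compute and a tool call to move; the robot and the scene stay as the last step left them, time stands still between calls to the robot, and variables do not carry over. Pictures are saved under pics/ and viewed, at most 10 in all, crops included, and the job is handed in when it is done.

Besides the shell and the picture viewer there is one more tool, called after "Call:" by a JSON object that holds its "name" and its "arguments". carry_out: Moves the arm, as the interface text tells. Its arguments: {"type":"object","properties":{"targets":{"type":"array","items":{"type":"number"}},"force":{"type":"number"}},"required":["targets"]}

```bash
mkdir -p pics
cat > h.py <<'E'
import numpy as np, cv2
from workcell import manip
def snap(cam,name):
    im=manip.camera(cam); cv2.imwrite(f'pics/{name}.png',im[:,:,::-1]); return im
def ray(cam,rc):
    m=manip.camera_model(cam); E=np.array(m['extrinsics'])
    d=np.array([(rc[1]-m['cx'])/m['fx'],-(rc[0]-m['cy'])/m['fy'],-1.])
    return E[:3,3],E[:3,:3]@d
def onz(cam,rc,z):
    o,d=ray(cam,rc); return o+d*(z-o[2])/d[2]
def proj(cam,p):
    m=manip.camera_model(cam); E=np.array(m['extrinsics'])
    q=E[:3,:3].T@(np.array(p)-E[:3,3]); return [m['cy']-m['fy']*q[1]/-q[2], m['cx']+m['fx']*q[0]/-q[2]]
E
cat > a.py <<'E'
from h import *
for c in('top','side'):
    snap(c,c+'0'); m=manip.camera_model(c); print(c,{k:(np.round(v,3).tolist()) for k,v in m.items()})
    for l in ('orange_stop','orange_arm','blue_stop','slat','glue','screw_jar','offcut','screwdriver'):
        r=manip.search_frame(l,c); print(l,[(np.round(x['point'],0).tolist(),round(x['score'],2)) for x in r[:3]])
s=manip.read_state(); print(s)
E
python3 a.py
```

```text
top {'fx': 408.288, 'fy': 408.288, 'cx': 283.965, 'cy': 207.778, 'extrinsics': [[-0.002, 0.996, -0.086, 0.432], [-1.0, -0.002, 0.001, -0.037], [0.001, 0.086, 0.996, 1.178], [0.0, 0.0, 0.0, 1.0]]}
orange_stop [([194.0, 289.0], 0.64), ([196.0, 338.0], 0.52), ([249.0, 318.0], 0.16)]
orange_arm []
blue_stop [([195.0, 339.0], 0.57)]
slat [([137.0, 151.0], 0.64), ([298.0, 183.0], 0.59), ([210.0, 206.0], 0.55)]
glue [([248.0, 404.0], 0.66), ([197.0, 337.0], 0.48)]
screw_jar [([135.0, 234.0], 0.68)]
offcut [([252.0, 317.0], 0.77)]
screwdriver [([141.0, 323.0], 0.85), ([133.0, 237.0], 0.67)]
side {'fx': 537.805, 'fy': 537.805, 'cx': 281.645, 'cy': 205.976, 'extrinsics': [[0.886, -0.313, 0.342, 1.054], [0.464, 0.59, -0.661, -1.066], [0.005, 0.744, 0.668, 1.112], [0.0, 0.0, 0.0, 1.0]]}
orange_stop [([210.0, 293.0], 0.5), ([208.0, 364.0], 0.41)]
orange_arm [([204.0, 292.0], 0.61), ([215.0, 281.0], 0.4)]
blue_stop [([237.0, 264.0], 0.66)]
slat [([170.0, 397.0], 0.94), ([149.0, 261.0], 0.77), ([178.0, 311.0], 0.73)]
glue [([272.0, 190.0], 0.79), ([237.0, 266.0], 0.41)]
screw_jar [([211.0, 294.0], 
[... 194 characters left out ...]
41783e+01,
        2.10191241e-03,  8.20185522e+01]), 'qd': array([ 0.11870008, -0.02770449,  0.06295527,  0.0232038 ,  0.08790231,
        0.01344498]), 'tau': array([-5.45988551e-04, -5.37015259e+01,  3.31640947e+01,  1.38752192e-03,
       -2.26173870e-04,  3.67299620e-06]), 'tcp_pos': array([0.11701136, 0.51181407, 0.23933327]), 'orientation': array([[-9.74843169e-01,  2.22891893e-01, -8.54155068e-06],
       [ 2.22891891e-01,  9.74843166e-01,  8.06073244e-05],
       [ 2.62933914e-05,  7.66756572e-05, -9.99999997e-01]]), 'wrist_force': array([-0.19314753, -0.02071908, -0.44340625]), 'moment': array([ 0.0143668 , -0.01831402, -0.02575387]), 'grip_force': 0.0, 'opening': 1.00074476646047}
```

```bash
python3 -c "
import cv2
a=cv2.imread('pics/top0.png')[90:330,60:440];cv2.imwrite('pics/top0c.png',cv2.resize(a,None,fx=2.1,fy=2.1,interpolation=2))
a=cv2.imread('pics/side0.png')[110:330,140:460];cv2.imwrite('pics/side0c.png',cv2.resize(a,None,fx=2.5,fy=2.5,interpolation=2))"
```

```text
(no output)
```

View pics/top0c.png

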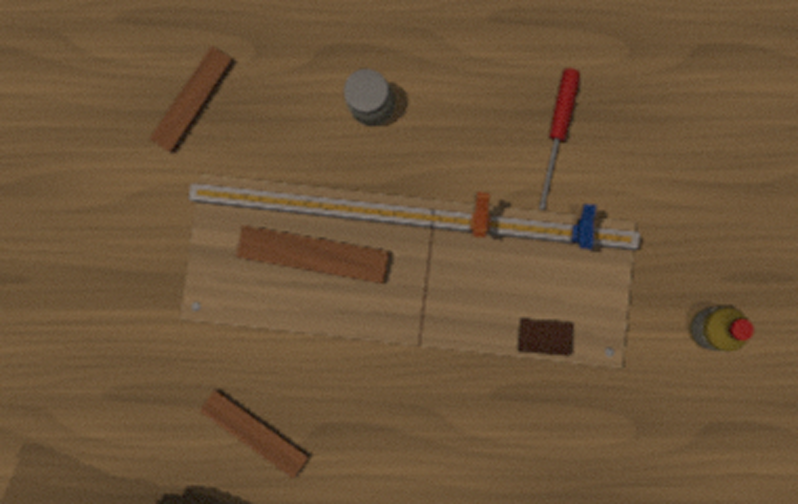

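View pics/side0c.png

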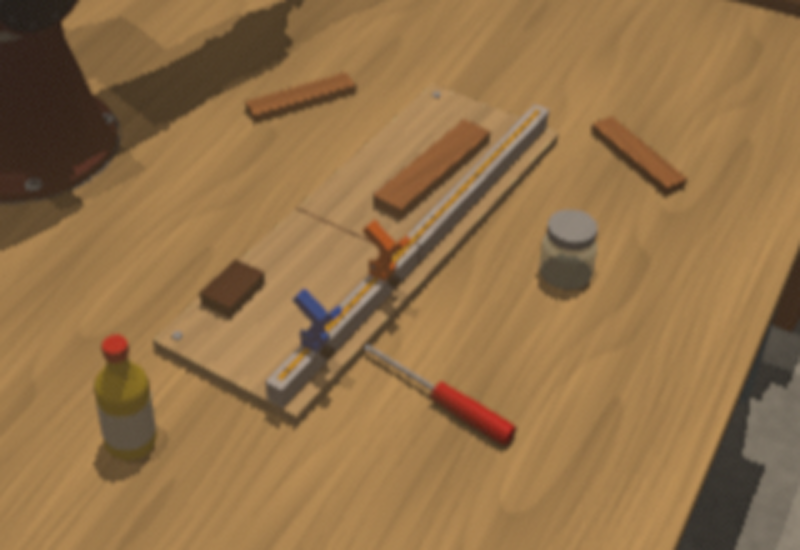

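The top crop shows the fence running from crop px (191,192) to (637,240). The orange stop is at (482,214), nearer the slat, with the blue one at (587,227). The slat corners are about (241,227), (390,252), (385,283) and (237,257), and the saw slot is at column 428. The side view shows both arms tipped back, with their feet sticking up.

```bash
cat > b.py <<'E'
from h import *
from scipy.optimize import least_squares
C=lambda x,y:(90+y/2.1,60+x/2.1)
P=[((-.16,.345,.018),C(181,320)),((-.16,-.255,.018),C(623,367)),((0,.345,.048),C(191,200)),((0,-.255,.048),C(637,249)),((-.16,.02,.018),C(420,346)),((.022,.345,.048),C(191,186)),((.022,-.255,.048),C(638,233))]
def W(p,v): c,s=np.cos(v[2]),np.sin(v[2]); return np.array([v[0]+c*p[0]-s*p[1],v[1]+s*p[0]+c*p[1],p[2]])
f=lambda v:np.ravel([np.array(proj('top',W(p,v)))-q for p,q in P])
r=least_squares(f,[.45,0,0]);v=r.x;print('jig',v,np.degrees(v[2]),np.round(r.fun,1))
def J(w): c,s=np.cos(v[2]),np.sin(v[2]); d=np.array(w[:2])-v[:2]; return np.round([c*d[0]+s*d[1],-s*d[0]+c*d[1]],4)
for n,(q,z) in dict(a=((241,227),.038),b=((390,252),.038),c=((385,283),.038),d=((237,257),.038),or_=((482,222),.066),bl=((585,235),.066),ocA=((519,319),.038),ocB=((573,355),.038),sdTip=((543,208),.01),jar=((368,88),.075),glue=((741,329),.15)).items():
    w=onz('top',C(*q),z); print(n,w.round(4),J(w))
m=manip.camera_model('wrist');s=manip.read_state();R=np.array(s['orientation']);E=np.array(m['extrinsics'])
print(R.T@(E[:3,3]-s['tcp_pos']),R.T@E[:3,:3],m['fx'])
E
python3 b.py
```

```text
jig [ 0.55455494 -0.00635065 -0.10817486] -6.197963184226013 [ 0.3 -0.4  0.7  0.1  0.3 -1.1 -0.3  0.6  0.2 -0.2 -0.8 -0.  -0.5  0.9]
a [0.5575 0.2692 0.038 ] [-0.0269  0.2742]
b [0.5236 0.0697 0.038 ] [-0.039   0.0722]
c [0.4822 0.0761 0.038 ] [-0.0808  0.0741]
d [0.5172 0.2736 0.038 ] [-0.0673  0.2743]
or_ [ 0.5604 -0.0528  0.066 ] [ 0.0109 -0.0455]
bl [ 0.5432 -0.1871  0.066 ] [ 0.0082 -0.1809]
ocA [ 0.4342 -0.1019  0.038 ] [-0.1093 -0.108 ]
ocB [ 0.3867 -0.1729  0.038 ] [-0.1489 -0.1837]
sdTip [ 0.5861 -0.1374  0.01  ] [ 0.0456 -0.1269]
jar [0.7366 0.0965 0.075 ] [0.1699 0.1219]
glue [ 0.4216 -0.3606  0.15  ] [-0.0939 -0.3665]
[ 0.07943952 -0.00117755 -0.13456238] [[ 4.26273819e-04  9.50240397e-01  3.11517265e-01]
 [ 9.99999906e-01 -4.27955454e-04 -6.29602947e-05]
 [ 7.34880970e-05  3.11517262e-01 -9.50240491e-01]] 370.86151268027294
```

Call:
{"name": "carry_out", "arguments": {"targets": [0, 0, 0, 0, 0, 0, -6.7, 0, -0.042, -0.038, 0, 0, 0, 0, 0, -0.042, -0.038, 0, 0, 0, 0, 0, -0.042, -0.038, 0, 0, 0, 0, 0, -0.042, -0.038, 0, 0, 0, 0, 0, -0.042, -0.038, 0, 0, 0, 0, 0, -0.042, -0.038, 0, 0, 0, 0, 0, -0.042, -0.038, 0, 0, 0, 0], "force": 40}}

```text
t: 1.9
tcp_pos: [0.3818, 0.2142, 0.2396]
orientation: [[-0.994, 0.108, 0.001], [0.108, 0.994, 0.0], [-0.001, 0.0, -1.0]]
wrist_force: [1.1, 0.2, 0.1]
opening: 0.003
grip_force: 0.0
```

Call:
{"name": "carry_out", "arguments": {"targets": [0, -0.04, -0.035, 0, 0, 0, 0, 0, -0.04, -0.035, 0, 0, 0, 0, 0, -0.04, -0.035, 0, 0, 0, 0, 0, -0.04, -0.035, 0, 0, 0, 0, 0, -0.04, -0.035, 0, 0, 0, 0, 0, -0.04, -0.035, 0, 0, 0, 0, 0, 0, 0, 0, 0, 0, 0]}}

```text
t: 2.78
tcp_pos: [0.5985, -0.0218, 0.2384]
orientation: [[-0.994, 0.111, 0.0], [0.111, 0.994, -0.001], [-0.0, -0.0, -1.0]]
wrist_force: [0.4, 0.1, -0.1]
opening: 0.001
grip_force: 0.0
```

```bash
cat >> h.py <<'E'
V=[0.55455494,-0.00635065,-0.10817486]
def J(w): c,s=np.cos(V[2]),np.sin(V[2]); d=np.array(w[:2])-V[:2]; return np.round([c*d[0]+s*d[1],-s*d[0]+c*d[1],w[2]],4)
def Wd(p): c,s=np.cos(V[2]),np.sin(V[2]); return np.array([V[0]+c*p[0]-s*p[1],V[1]+s*p[0]+c*p[1],p[2]])
def st():
    s=manip.read_state(); R=np.array(s['orientation']); print('t',s['t'],'jig tcp',J(s['tcp_pos']),'yaw of tool y vs jig y',np.degrees(np.arctan2(-R[0,1],R[1,1])-V[2]).round(2),'F',np.round(s['wrist_force'],1))
E
python3 -c "
from h import *
st(); snap('wrist','w1'); print([(n,np.round(proj('wrist',Wd(p)),0)) for n,p in dict(or_=(0,-.0455,.048),bl=(0,-.181,.048),orT=(.04,-.0455,.111),slot=(-.1,.02,.018)).items()])"
```

```text
t 2.775 jig tcp [ 0.0453 -0.0106  0.2384] yaw of tool y vs jig y -0.17 F [ 0.4  0.1 -0.1]
[('or_', array([125., 238.])), ('bl', array([126.,  81.])), ('orT', array([190., 231.])), ('slot', array([  3., 314.]))]
```

View pics/w1.png

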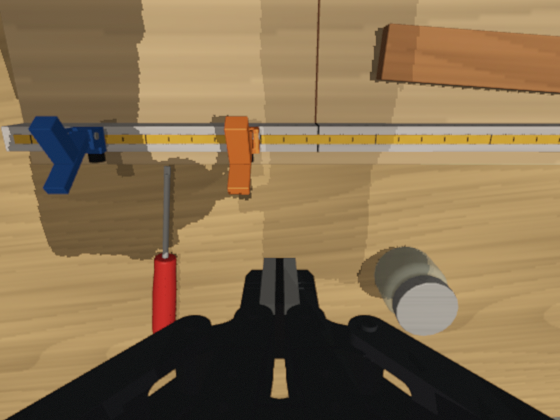

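```bash
python3 -c "
from h import *
st()
for n,q,z in [('or tip',(193,239),.111),('or base',(140,248),.07),('or base r',(140,259),.066),('bl tip',(190,57),.111),('bl base',(140,97),.068),('slot',(120,317),.048),('nose a',(26,388),.038),('nose b',(79,377),.038),('slat edge',(92,559),.038),('fence near L',(125,20),.048),('fence near R',(124,550),.048),('sd tip',(166,167),.003),('finger',(262,280),.231)]: print(n,J(onz('wrist',q,z)))"
```

```text
t 2.825 jig tcp [ 0.0439 -0.0092  0.2385] yaw of tool y vs jig y -0.11 F [-0.5  0.3 -0.6]
or tip [ 0.0422 -0.04    0.111 ]
or base [ 0.0093 -0.0357  0.07  ]
or base r [ 0.01  -0.027  0.066]
bl tip [ 0.0397 -0.1737  0.111 ]
bl base [ 0.0095 -0.1597  0.068 ]
slot [-0.0044  0.0222  0.048 ]
nose a [-0.0792  0.0793  0.038 ]
nose b [-0.0379  0.0736  0.038 ]
slat edge [-0.027   0.2321  0.038 ]
fence near L [-0.0006 -0.234   0.048 ]
fence near R [-0.0008  0.2233  0.048 ]
sd tip [ 0.0455 -0.1244  0.003 ]
finger [ 0.0372 -0.01    0.231 ]
```

Call:
{"name": "carry_out", "arguments": {"targets": [0, -0.041, -0.033, 0, 0, 0, 0, 0, 0, 0, 0.045, 0, 0, 0, 0, 0, 0, 0.045, 0, 0, 0, 0, 0, 0, 0.045, 0, 0, 0, 0, 0.015, 0, 0, 0, 0, 0, 0, 0.015, 0, 0, 0, 0, 0, 0, 0, 0, 0, 0, 0, 0]}}

```text
t: 3.7
tcp_pos: [0.603, -0.0518, 0.1047]
orientation: [[-0.994, 0.107, -0.001], [0.107, 0.994, 0.0], [0.001, 0.0, -1.0]]
wrist_force: [1.0, 0.1, 1.0]
opening: -0.006
grip_force: 0.0
```

Call:
{"name": "carry_out", "arguments": {"targets": [0, 0.012, 0, 0, 0, 0, 0, 0, 0.012, 0, 0, 0, 0, 0, 0, 0.011, 0, 0, 0, 0, 0, 0, 0.01, 0, 0, 0, 0, 0, 0, 0, 0, 0, 0, 0, 0, 0, 0, 0, 0, 0, 0, 0]}}

```text
t: 4.45
tcp_pos: [0.5596, -0.0482, 0.1044]
orientation: [[-0.994, 0.108, 0.0], [0.108, 0.994, -0.0], [-0.0, -0.0, -1.0]]
wrist_force: [-0.3, -0.1, -0.4]
opening: -0.002
grip_force: 0.0
```

```bash
python3 -c "
from h import *
st(); snap('wrist','w2')
a=snap('side','s2')[150:330,190:400];cv2.imwrite('pics/s2c.png',cv2.resize(a[:,:,::-1],None,fx=3,fy=3,interpolation=2))"
```

```text
t 4.45 jig tcp [ 0.0095 -0.041   0.1044] yaw of tool y vs jig y 0.01 F [-0.3 -0.1 -0.4]
```

View pics/s2c.png

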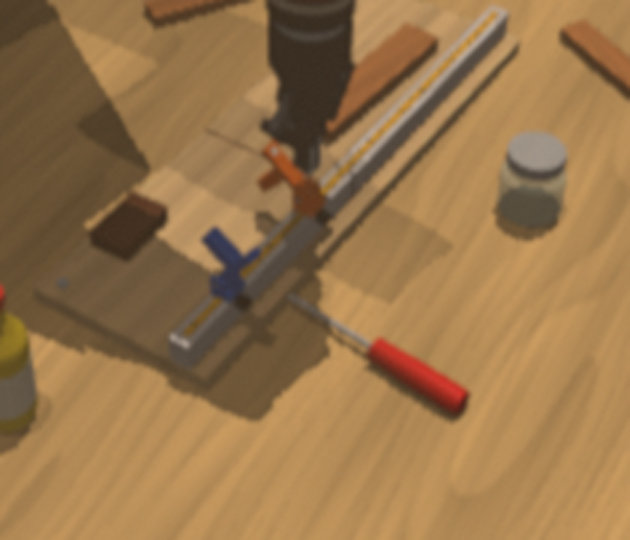

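The orange arm has been tipped over and is falling towards the slat side. The blue one is still tipped back. I'll lift, open the fingers and go to the front of the slat.

Call:
{"name": "carry_out", "arguments": {"targets": [0, 0, 0, -0.05, 0, 0, 0, 0, 0, 0, -0.046, 0, 0, 0, 1, 0.024, 0.04, 0, 0, 0, 0, 1, 0.024, 0.044, 0, 0, 0, 0, 1, 0.024, 0.044, 0, 0, 0, 0, 1, 0.024, 0.044, 0, 0, 0, 0, 1, 0.024, 0.043, 0, 0, 0, 0, 1, 0, 0, 0, 0, 0, 0]}}

```text
t: 5.55
tcp_pos: [0.462, 0.1811, 0.2004]
orientation: [[-0.995, 0.103, -0.0], [0.103, 0.995, 0.001], [0.0, 0.001, -1.0]]
wrist_force: [-0.2, -0.9, 0.9]
opening: 1.001
grip_force: 0.0
```

```bash
python3 -c "
from h import *
st(); a=snap('wrist','w3'); b=snap('side','s3')[150:330,190:400]
c=np.hstack([cv2.resize(a,(480,360)),cv2.resize(b,(320,274))[0:274] if 0 else cv2.copyMakeBorder(cv2.resize(b,(320,274)),0,86,0,0,0)]);cv2.imwrite('pics/m3.png',c[:,:,::-1])"
```

```text
t 5.55 jig tcp [-0.1123  0.1764  0.2004] yaw of tool y vs jig y 0.26 F [-0.2 -0.9  0.9]
```

View pics/m3.png

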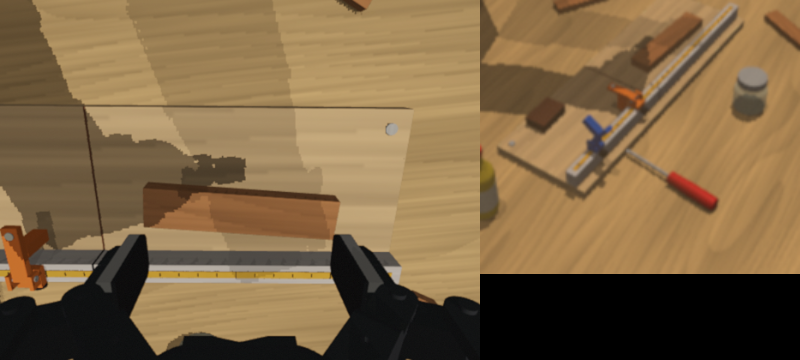

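The orange arm is partly over and still dropping slowly. The slat lies in front of the fence, between the fingers in this view. I'll descend on its robot side.

Call:
{"name": "carry_out", "arguments": {"targets": [1, 0, 0, 0.05, 0, 0, 0, 1, 0, 0, 0.05, 0, 0, 0, 1, 0, 0, 0.05, 0, 0, 0, 1, 0, 0, 0.027, 0, 0, 0, 1, 0, 0, 0, 0, 0, 0]}}

```text
t: 6.28
tcp_pos: [0.4622, 0.1772, 0.0217]
orientation: [[-0.994, 0.109, -0.004], [0.109, 0.994, -0.001], [0.004, -0.001, -1.0]]
wrist_force: [0.1, 0.6, 0.4]
opening: 0.999
grip_force: 0.0
```

```bash
python3 -c "
from h import *
st(); a=snap('wrist','w4'); b=snap('side','s4')[170:270,230:370]
c=np.hstack([cv2.resize(a,(400,300)),cv2.resize(b,(400,300),interpolation=2)]);cv2.imwrite('pics/m4.png',c[:,:,::-1])"
```

```text
t 6.275 jig tcp [-0.1116  0.1725  0.0217] yaw of tool y vs jig y -0.09 F [0.1 0.6 0.4]
```

View pics/m4.png

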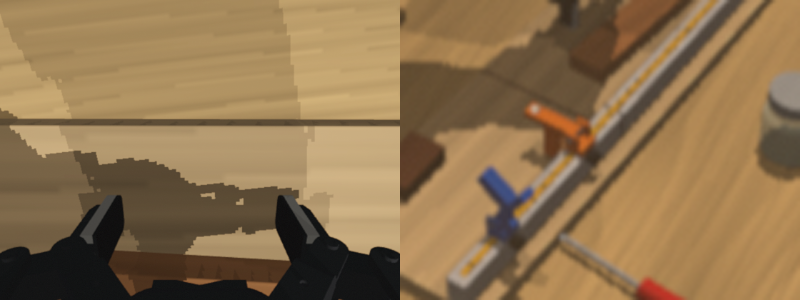

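The orange arm now looks level, with its foot hanging in front of the fence. The fingers stand on the board in front of the slat, so I'll push towards the fence.

Call:
{"name": "carry_out", "arguments": {"targets": [1, -0.01, 0, 0, 0, 0, 0, 1, -0.01, 0, 0, 0, 0, 0, 1, -0.01, 0, 0, 0, 0, 0, 1, -0.008, 0, 0, 0, 0, 0, 1, -0.008, 0, 0, 0, 0, 0, 1, -0.005, 0, 0, 0, 0, 0, 1, 0, 0, 0, 0, 0, 0]}}

```text
t: 7.25
tcp_pos: [0.5143, 0.1731, 0.0232]
orientation: [[-0.994, 0.108, 0.0], [0.108, 0.994, 0.0], [-0.0, 0.0, -1.0]]
wrist_force: [0.4, 0.3, -0.7]
opening: 1.001
grip_force: 0.0
```

Call:
{"name": "carry_out", "arguments": {"targets": [1, -0.002, 0, 0, 0, 0, 0, 1, -0.002, 0, 0, 0, 0, 0, 1, 0, 0, 0, 0, 0, 0]}}

```text
t: 7.62
tcp_pos: [0.518, 0.1727, 0.0234]
orientation: [[-0.994, 0.108, 0.0], [0.108, 0.994, 0.0], [-0.0, 0.0, -1.0]]
wrist_force: [-0.5, 0.4, 0.1]
opening: 0.998
grip_force: 0.0
```

```bash
python3 -c "
from h import *
st()"
```

```text
t 7.625 jig tcp [-0.0556  0.1741  0.0234] yaw of tool y vs jig y 0.02 F [-0.5  0.4  0.1]
```

Call:
{"name": "carry_out", "arguments": {"targets": [1, -0.002, 0, 0, 0, 0, 0, 1, -0.002, 0, 0, 0, 0, 0, 1, 0, 0, 0, 0, 0, 0]}}

```text
t: 8.0
tcp_pos: [0.5212, 0.1724, 0.0232]
orientation: [[-0.994, 0.108, -0.001], [0.108, 0.994, 0.0], [0.001, 0.0, -1.0]]
wrist_force: [-4.7, 2.4, 2.7]
opening: 1.0
grip_force: 2.1
```

```bash
python3 -c "
from h import *
st(); a=snap('wrist','w5'); b=snap('top','t5')[150:250,100:380]
c=np.vstack([cv2.resize(a,(480,360))[200:],cv2.resize(b,(800,286),interpolation=2)[:,:480] if 0 else cv2.resize(b,(480,171),interpolation=2)]);cv2.imwrite('pics/m5.png',cv2.resize(c,None,fx=1.6,fy=1.6)[:,:,::-1])"
```

```text
t 8.0 jig tcp [-0.0525  0.1741  0.0232] yaw of tool y vs jig y 0.02 F [-4.7  2.4  2.7]
```

View pics/m5.png

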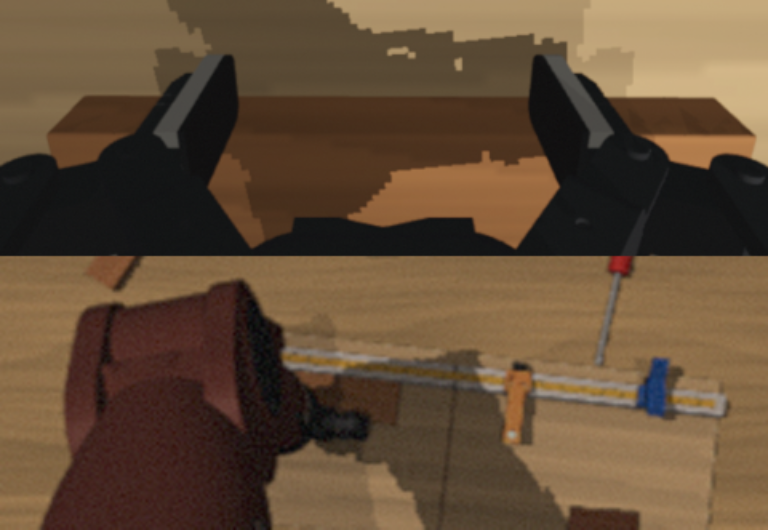

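The slat is flush with the fence (5 N reaction) and parallel to it. The orange stop is down and the blue one tipped back. Next I go round to the tail with the fingers shut.

Call:
{"name": "carry_out", "arguments": {"targets": [1, 0.015, 0, 0, 0, 0, 0, 1, 0, 0, -0.04, 0, 0, 0, 1, 0, 0, -0.04, 0, 0, 0, 0, -0.014, 0.044, 0, 0, 0, 0, 0, -0.014, 0.044, 0, 0, 0, 0, 0, -0.014, 0.045, 0, 0, 0, 0, 0, 0, 0, 0, 0, 0, 0]}}

```text
t: 8.98
tcp_pos: [0.5646, 0.3043, 0.1032]
orientation: [[-0.994, 0.105, 0.003], [0.105, 0.994, 0.001], [-0.002, 0.001, -1.0]]
wrist_force: [0.9, -1.0, -0.9]
opening: 0.148
grip_force: 0.0
```

```bash
python3 -c "
from h import *
st(); a=snap('wrist','w6');cv2.imwrite('pics/w6s.png',a[:,:,::-1])"
```

```text
t 8.975 jig tcp [-0.0235  0.3099  0.1032] yaw of tool y vs jig y 0.17 F [ 0.9 -1.  -0.9]
```

View pics/w6s.png

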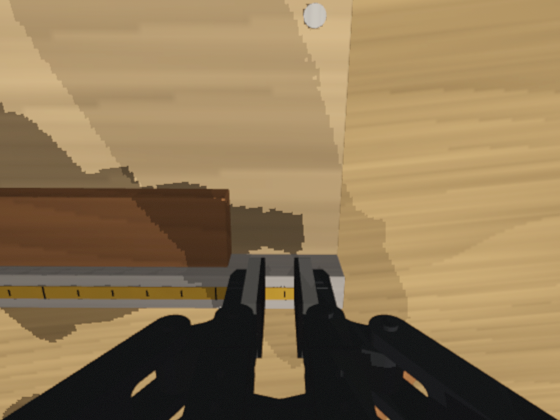

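The slat tail is at column 230 with the fingers clear to its right. I'll descend, then push along -y.

Call:
{"name": "carry_out", "arguments": {"targets": [0, 0.002, 0, 0.03, 0, 0, 0, 0, 0, 0, 0.03, 0, 0, 0, 0, 0, 0, 0.008, 0, 0, 0, 0, 0, -0.012, 0, 0, 0, 0, 0, 0, -0.012, 0, 0, 0, 0, 0, 0, -0.012, 0, 0, 0, 0, 0, 0, -0.012, 0, 0, 0, 0, 0, 0, -0.012, 0, 0, 0, 0]}}

```text
t: 10.02
tcp_pos: [0.5552, 0.242, 0.0362]
orientation: [[-0.994, 0.107, 0.002], [0.107, 0.994, 0.002], [-0.001, 0.002, -1.0]]
wrist_force: [-1.0, 5.4, 6.1]
opening: -0.002
grip_force: 3.7
```

Call:
{"name": "carry_out", "arguments": {"targets": [0, 0, -0.012, 0, 0, 0, 0, 0, 0, -0.012, 0, 0, 0, 0, 0, 0, -0.012, 0, 0, 0, 0, 0, 0, -0.008, 0, 0, 0, 0, 0, 0, -0.006, 0, 0, 0, 0, 0, 0, 0, 0, 0, 0, 0]}}

```text
t: 10.78
tcp_pos: [0.5496, 0.1923, 0.0362]
orientation: [[-0.994, 0.108, 0.001], [0.108, 0.994, 0.001], [-0.001, 0.001, -1.0]]
wrist_force: [-0.6, 3.4, 6.3]
opening: -0.002
grip_force: 2.8
```

```bash
python3 -c "
from h import *
st(); a=snap('wrist','w7')[100:];b=snap('side','s7')[130:270,230:430]
c=np.hstack([cv2.resize(a,(420,240)),cv2.resize(b,(343,240),interpolation=2)]);cv2.imwrite('pics/m7.png',c[:,:,::-1])"
```

```text
t 10.775 jig tcp [-0.0263  0.1969  0.0362] yaw of tool y vs jig y 0.01 F [-0.6  3.4  6.3]
```

View pics/m7.png

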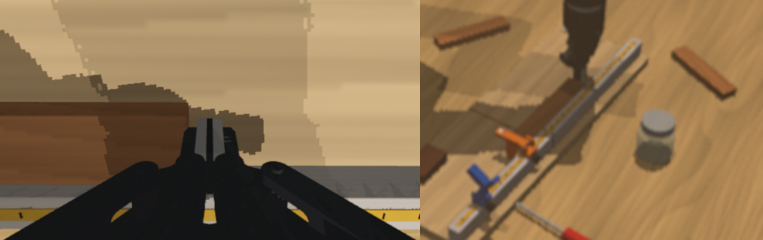

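The slat slides along the fence ahead of the fingers, and its nose is nearing the orange foot. I'll creep the rest with force checks.

Call:
{"name": "carry_out", "arguments": {"targets": [0, 0, -0.005, 0, 0, 0, 0, 0, 0, -0.005, 0, 0, 0, 0, 0, 0, -0.003, 0, 0, 0, 0, 0, 0, 0, 0, 0, 0, 0]}}

```text
t: 11.38
tcp_pos: [0.5482, 0.1794, 0.036]
orientation: [[-0.994, 0.108, 0.001], [0.108, 0.994, 0.001], [-0.001, 0.001, -1.0]]
wrist_force: [-0.4, 4.1, 6.1]
opening: 0.0
grip_force: 2.9
```

Call:
{"name": "carry_out", "arguments": {"targets": [0, 0, -0.002, 0, 0, 0, 0, 0, 0, 0, 0, 0, 0, 0]}}

```text
t: 11.62
tcp_pos: [0.548, 0.1777, 0.0361]
orientation: [[-0.994, 0.107, 0.001], [0.107, 0.994, 0.001], [-0.001, 0.002, -1.0]]
wrist_force: [-1.2, 4.4, 5.4]
opening: -0.001
grip_force: 3.3
```

Call:
{"name": "carry_out", "arguments": {"targets": [0, 0, -0.002, 0, 0, 0, 0, 0, 0, 0, 0, 0, 0, 0]}}

```text
t: 11.88
tcp_pos: [0.5478, 0.1758, 0.0361]
orientation: [[-0.994, 0.107, 0.001], [0.107, 0.994, 0.001], [-0.001, 0.002, -1.0]]
wrist_force: [-0.8, 4.8, 6.2]
opening: -0.0
grip_force: 3.4
```

Call:
{"name": "carry_out", "arguments": {"targets": [0, 0, -0.002, 0, 0, 0, 0, 0, 0, 0, 0, 0, 0, 0]}}

```text
t: 12.12
tcp_pos: [0.5477, 0.1747, 0.0361]
orientation: [[-0.994, 0.107, 0.002], [0.107, 0.994, 0.003], [-0.001, 0.004, -1.0]]
wrist_force: [-0.4, 9.4, 5.7]
opening: 0.001
grip_force: 5.4
```

Call:
{"name": "carry_out", "arguments": {"targets": [0, 0, -0.002, 0, 0, 0, 0, 0, 0, 0, 0, 0, 0, 0]}}

```text
t: 12.38
tcp_pos: [0.5476, 0.1743, 0.0362]
orientation: [[-0.994, 0.106, 0.002], [0.106, 0.994, 0.006], [-0.001, 0.007, -1.0]]
wrist_force: [-0.1, 17.4, 4.7]
opening: -0.001
grip_force: 8.5
```

```bash
python3 -c "
from h import *
st(); a=snap('wrist','w8')[100:,:];b=snap('side','s8')[175:250,255:365]
c=np.hstack([cv2.resize(a,(350,240)),cv2.resize(b,(440,300),interpolation=2)[:240]]);cv2.imwrite('pics/m8.png',c[:,:,::-1])"
```

```text
t 12.375 jig tcp [-0.0264  0.1788  0.0362] yaw of tool y vs jig y 0.13 F [-0.1 17.4  4.7]
```

View pics/m8.png

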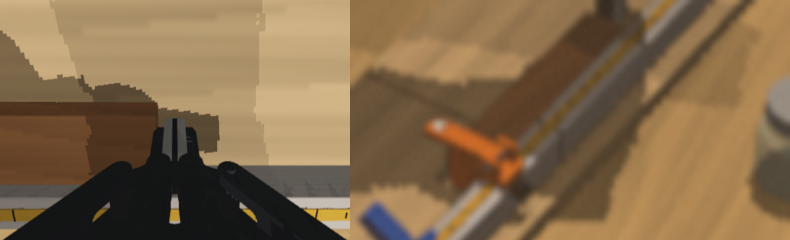

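The nose is against the orange foot (reaction up to 17 N) and the stop is still down. I'll back off, then press once more sideways with open fingers to make sure it is flush.

Call:
{"name": "carry_out", "arguments": {"targets": [0, 0, 0.008, 0, 0, 0, 0, 0, 0, 0.01, 0, 0, 0, 0, 0, 0, 0, -0.04, 0, 0, 0, 0, 0, 0, -0.03, 0, 0, 0, 1, 0.022, -0.042, 0, 0, 0, 0, 1, 0.022, -0.042, 0, 0, 0, 0, 1, 0.022, -0.042, 0, 0, 0, 0, 1, 0, 0, 0, 0, 0, 0]}}

```text
t: 13.48
tcp_pos: [0.4675, 0.0693, 0.1051]
orientation: [[-0.994, 0.111, -0.002], [0.111, 0.994, -0.001], [0.002, -0.001, -1.0]]
wrist_force: [0.5, 0.4, -0.2]
opening: 0.845
grip_force: 0.0
```

```bash
python3 -c "
from h import *
st(); a=snap('wrist','w9');cv2.imwrite('pics/w9s.png',a[:,:,::-1])"
```

```text
t 13.475 jig tcp [-0.0948  0.0658  0.1051] yaw of tool y vs jig y -0.15 F [ 0.5  0.4 -0.2]
```

View pics/w9s.png

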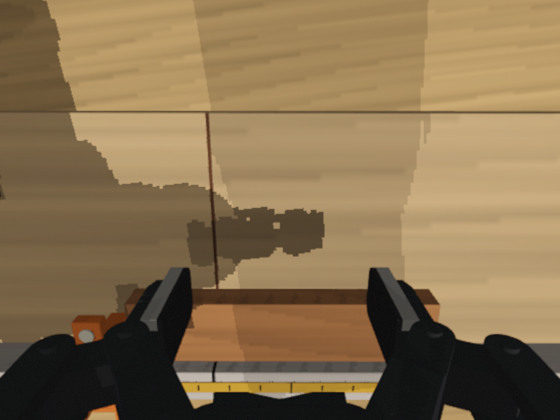

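The slat looks parallel, with its nose beside the orange arm. One gentle press, then retreat.

Call:
{"name": "carry_out", "arguments": {"targets": [1, 0, 0, 0.04, 0, 0, 0, 1, 0, 0, 0.042, 0, 0, 0, 1, -0.012, 0, 0, 0, 0, 0, 1, -0.012, 0, 0, 0, 0, 0, 1, -0.01, 0, 0, 0, 0, 0, 1, -0.004, 0, 0, 0, 0, 0, 1, -0.003, 0, 0, 0, 0, 0, 1, 0, 0, 0, 0, 0, 0]}}

```text
t: 14.52
tcp_pos: [0.5094, 0.0668, 0.0234]
orientation: [[-0.994, 0.108, -0.002], [0.108, 0.994, -0.0], [0.002, -0.0, -1.0]]
wrist_force: [-5.1, 0.5, 3.4]
opening: 1.0
grip_force: 2.2
```

Call:
{"name": "carry_out", "arguments": {"targets": [1, -0.001, 0, 0, 0, 0, 0, 1, 0, 0, 0, 0, 0, 0]}}

```text
t: 14.78
tcp_pos: [0.5094, 0.0667, 0.0232]
orientation: [[-0.994, 0.108, -0.003], [0.108, 0.994, -0.0], [0.003, -0.001, -1.0]]
wrist_force: [-7.0, -0.1, 6.4]
opening: 0.997
grip_force: 3.9
```

Call:
{"name": "carry_out", "arguments": {"targets": [1, 0.01, 0, 0, 0, 0, 0, 1, 0.02, 0, 0, 0, 0, 0, 1, 0.03, 0, -0.03, 0, 0, 0, 1, 0.03, 0, -0.05, 0, 0, 0, 1, 0.04, 0, -0.05, 0, 0, 0, 1, 0.04, 0.03, -0.04, 0, 0, 0, 1, 0.04, 0.03, 0, 0, 0, 0, 1, 0, 0, 0, 0, 0, 0]}}

```text
t: 15.78
tcp_pos: [0.3089, 0.1496, 0.1916]
orientation: [[-0.995, 0.104, 0.002], [0.104, 0.995, 0.001], [-0.001, 0.001, -1.0]]
wrist_force: [0.4, 1.0, -0.0]
opening: 1.001
grip_force: 0.0
```

```bash
python3 -c "
from h import *
st(); a=snap('top','t9')[150:260,130:400];b=snap('side','s9')[130:290,180:400]
c=np.vstack([cv2.resize(a,(700,285),interpolation=2),cv2.copyMakeBorder(cv2.resize(b,(426,310),interpolation=2),0,0,0,274,0)]);cv2.imwrite('pics/m9.png',c[:,:,::-1])"
```

```text
t 15.775 jig tcp [-0.2611  0.1285  0.1916] yaw of tool y vs jig y 0.24 F [ 0.4  1.  -0. ]
```

View pics/m9.png

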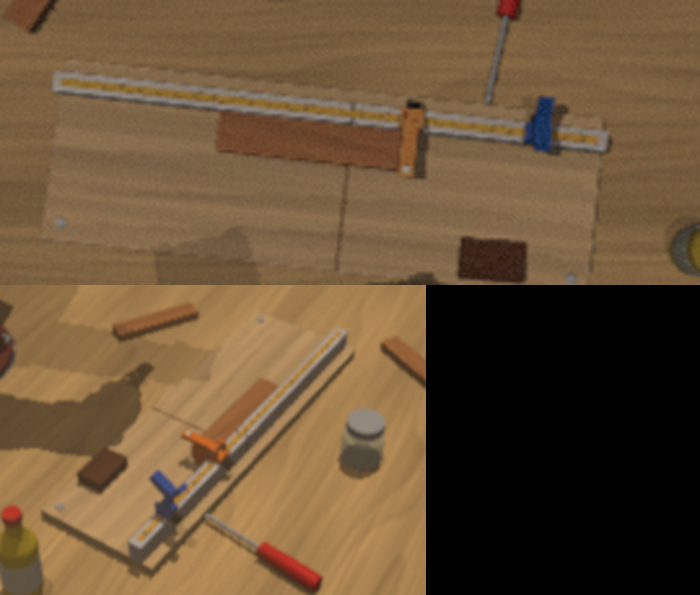

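The slat lies flush along the fence with its nose under the orange arm, which is down. The blue stop is still tipped back and the bystanders have not moved.

```bash
python3 -c "
from h import *
print(manip.finish_job())"
```

```text
the job is handed in; nothing more can be done
None
```

I handed the job in: the orange stop is down, the slat is flush against the fence with its end on the stop's foot, and the blue stop and bystanders look undisturbed. No verdict came back, and I viewed 12 pictures, over the limit of 10.

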